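Fill the sugar jar from the scoop

TASK

Fill the sugar jar: pick up the scoop of palm-sugar tablets by its handle without spilling, rest its open spout on the steel screw band round the glass jar's mouth with the tip over the opening, and, keeping the spout resting there with only a light touch, tilt the scoop until all four tablets have slid into the jar and you have seen the last one in. The glass chips under a hard push, and the jar must not be shoved along or tipped. Then set the empty scoop down gently, right way up, in the middle of the enamel basin for washing and let go of it; do not handle the tablets with the fingers, and leave the basin and the other things on the ledge where they are.

Things in the scene. Friction and masses are not known exactly. Their poses are not given: they have to be found in the camera images.
- scoop: steel scoop, 130-210 g, on its flat underside: trough 150 long, 46 wide (40 inside), open in front (spout), closed behind, floor and walls 3 thick, walls 30 high (17 over the front 30), a black handle bar lengthwise over it. Origin: centre of the trough's underside; +x to the spout, z up. Tablets lie in it in a row and stay while it is level; they slide at about 18 to 26 deg nose-down
- scoop_grip (a point): point to grip, in the middle of the handle bar's depth, at (-10, 0, 60) in the scoop's frame; the bar is 14 wide (along the scoop's y), 18 deep, 105 long along x (from x = -76 to 28) flat-sided, carried by a post behind and a strap at x = 20, with 20 mm free between it and the trough walls: pinch it from above; axes as the scoop's
- scoop_lip (a point): middle of the spout's lower edge, at (75, 0, 0) in the scoop's frame; axes as the scoop's
- sugar0: round brown palm-sugar tablet, 28 across, 14 thick, 11 to 18 g, lying flat in the trough at the start. Origin: centre of its underside
- sugar1: round brown palm-sugar tablet, 28 across, 14 thick, 11 to 18 g, lying flat in the trough at the start. Origin: centre of its underside
- sugar2: round brown palm-sugar tablet, 28 across, 14 thick, 11 to 18 g, lying flat in the trough at the start. Origin: centre of its underside
- sugar3: round brown palm-sugar tablet, 28 across, 14 thick, 11 to 18 g, lying flat in the trough at the start. Origin: centre of its underside
- jar: loose glass jar, 0.5 to 0.82 kg, neck rim 110 above its underside, belly 100 across, neck 60 wide inside and 20 deep, inner floor 6 up. A steel screw band, 79 across, 60 inside, hard flat top 9 wide, sits firmly on the neck but not screwed down: its top stands anything from 0 to 12 above the neck's rim and is not measured: feel for it. Origin: centre of the underside, z up
- jar_mouth (a point): centre of the glass neck's rim, 110 above the jar's underside (the band's top is 0 to 12 higher)
- basin: shallow round enamel basin, 290 across the rim, 57 high, flat inner floor 216 across, 5 above its underside, wall flaring outwards. Origin: centre of its underside
- chopstick_rest: wooden chopstick rest, 55 x 20 x 14; a bystander, leave it alone. Origin: centre of its underside
- sauce_cup: small white sauce cup, 54 across, 26 high; a bystander, leave it alone. Origin: centre of its underside
- brush: silicone washing brush with a stiff handle, lying, about 190 x 40 x 20; a bystander, leave it alone. Origin: middle of its underside
- dish_soap: upright dish-soap bottle, 64 across, 190 high; a bystander, leave it alone. Origin: centre of its underside
- tumbler: grey tumbler, 68 across, 100 high; a bystander, leave it alone. Origin: centre of its underside
Mind the look-alikes: they are no part of the job. Of the things that look like the scoop, take the one that is nearest to the robot's base at the start.

How it is judged:
On the way, in this order (a step that is already met when the one before it is completed fails the run):
1. the held scoop's spout rests on the jar or its band (over 0.5 N) with its tip over the mouth and all four tablets still aboard (contact force between scoop and jar above 0.5 N and contact force between the fingers and scoop above 0.5 N and horizontal distance between scoop_lip and jar_mouth below 0.03 m and distance between each of sugar0, sugar1, sugar2, sugar3 and scoop below 0.085 m), for 0.2 s.
2. all four tablets are in the jar while the held, tilted scoop still rests on the jar or its band (over 0.5 N) (contact force between scoop and jar above 0.5 N and contact force between the fingers and scoop above 0.5 N and angle between scoop's own z axis and vertical above 0.25 rad and horizontal distance between each of sugar0, sugar1, sugar2, sugar3 and jar below 0.05 m and z of each of sugar0, sugar1, sugar2, sugar3 in the frame of jar below 0.08 m), for 0.2 s.
At the end, for the whole second after the job is handed in: all four tablets lie in the jar, 30 mm or more below its neck rim; jar upright (0.1 rad); the released scoop rests right way up in the basin: trough centre within 60 mm of the basin's centre, underside less than 30 mm above the basin's underside, leaning less than 0.3 rad (horizontal distance between each of sugar0, sugar1, sugar2, sugar3 and jar below 0.05 m and z of each of sugar0, sugar1, sugar2, sugar3 in the frame of jar below 0.08 m and angle between each of jar, basin's own z axis and vertical below 0.1 rad and horizontal distance between scoop and basin below 0.06 m and z of scoop in the frame of basin between 0 and 0.03 m and angle between scoop's own z axis and vertical below 0.3 rad and linear speed of each of scoop, jar below 0.02 m/s and linear speed of each of sugar0, sugar1, sugar2, sugar3 below 0.03 m/s); the robot touches nothing.
It fails at once if the scoop presses on the jar or its band with more than 15 N, or the jar is shoved more than 20 mm or tips more than 0.15 rad (contact force between scoop and jar above 15 N or distance of jar from where it was at the start of the episode above 0.02 m or angle between jar's own z axis and vertical above 0.15 rad).
It fails at once if the scoop is tipped (over 0.35 rad) with the lip more than 20 mm above the neck's rim while a tablet is not yet in the jar (angle between scoop's own z axis and vertical above 0.35 rad and z of scoop_lip in the frame of jar_mouth above 0.02 m and z of any of sugar0, sugar1, sugar2, sugar3 in the frame of jar above 0.11 m).
It fails at once if a tablet is handled with the fingers (contact force between the fingers and sugar0 above 0.3 N or contact force between the fingers and sugar1 above 0.3 N or contact force between the fingers and sugar2 above 0.3 N or contact force between the fingers and sugar3 above 0.3 N).
It fails at once if the scoop is dropped (falls free faster than 0.7 m/s) (contact force between the fingers and scoop below 0.05 N and linear speed of scoop above 0.7 m/s).
It fails at once if another thing on the ledge is moved more than 25 mm, or the basin more than 50 mm (distance of any of chopstick_rest, sauce_cup, brush, dish_soap, tumbler from where it was at the start of the episode above 0.025 m or distance of basin from where it was at the start of the episode above 0.05 m).
It also fails if it takes over 61 s, if anything falls off the work surface, if the arm or the gripper's body presses on something with over 40 N, if the wrist force passes 120 N, or if a joint passes its speed limit or range.

ROBOT

A 6-joint arm with a two-finger parallel gripper is mounted at the origin on the work surface. World frame = base frame: x ahead of the robot, y to its left, z up, the work surface at z = 0. Lengths are in m, angles in rad, forces in N, time in s.
With the tool pointing down it reaches from about 0.35 to 0.975 m from the base axis. Payload 4.9 kg.
Tool frame: the origin (TCP) lies at the very end of the fingers, on their centre line; the grasp point (between the pads) lies 19 mm behind it (ctrl.grasp_offset is the distance from the TCP to the grasp point, in m); z points along the fingers, y is the line along which they close (so a half turn about z gives the same grasp; the last joint's range is limited). The gripper opens to 85 mm and grips with 20 to 120 N. Pads are 22 mm wide; open, the fingers measure 114 mm over their backs; the gripper's body (76 mm by 85 mm) begins 54 mm behind the grasp point. The pads swing forward as they close: fully open they stand 13 mm farther back than shut.
Start: joints at [-1.307, 0.053, 1.613, -0, 1.476, -0.119], TCP at [0.233, -0.58, 0.231] pointing down, gripper open.
Joint ranges: [-3.01, 3.01], [-1.01, 2.22], [0.06, 2.58], [-1.02, 4.17], [0.09, 2.62], [-3.14, 3.14]. Speed limits (rad/s): [2.57, 2.57, 3.14, 3.14, 3.14, 3.14].

INTERFACE

Orientations are given as a rotation vector (axis times angle).
In Python, from station import ctrl, optics gives the robot as it stands.
- The arm moves only by the shell command python3 -m handwheel 'ROWS' [OPENING] [FORCE]. ROWS is JSON, a list of rows, each an object of numbers: "tx", "ty", "tz": the shift along the tool's x, y, z in mm; "roll": the turn about the tool's z in rad. A call has 1 to 12 rows; each row shifts and turns the commanded pose from where the row before left it, along the tool's axes as they then stand; what a row does not reach is not made up. A row lasts 1/12 s, in which the tool goes at most 41.7 mm and 7.16 degrees, less where a joint would pass 70% of its speed; a pose out of reach is approached as far as the arm can. A call with a gripper value outside its range is refused whole. OPENING is the finger opening in mm, from 0 to 85.4, set as the call begins (- or left out, the last holds). The fingers move at their own pace and stop on an object; FORCE is the grip in N (left out, the last holds). Time passes only in rows, so rows that do not move let the fingers close. It gives the time, the measured TCP pose, the force, the opening and the grip force at its end, in the units of the state.
- ctrl.get_obs(): the state, without advancing time (a new reading comes with each control period).
- optics.get_image(name): name is "scene" or "top" or "wrist"; returns (picture, depth): 400x640x3 uint8, red, green, blue; 400x640 float32, m along the optical axis (not along the pixel's ray), 0 where there is no reading.
- optics.camera_params(name): a dict with "mtx" (3x3 intrinsics, pixels), "extrinsics" (4x4, takes a point from camera to world coordinates); the wrist camera has in their place "tool_from_camera" (4x4, takes a point from camera to tool coordinates, whose origin is the TCP and whose axes are the flange's). Camera axes: x right, y down, z forward; pixel columns grow to the right and rows downward; lengths in m; the calibration is good to about 2 mm. A picture is of the moment at which its call begins: read the wrist's pose just before it. camera_params takes no time and is no camera call.
- ctrl.finish_job(): hands the job in; it is judged then, once.
The state is a dict: "t": time; "q": joint angles; "dq": joint speeds; "effort": joint torques, N m; "tool_pos": TCP position; "tool_rot": TCP orientation; "contact_force": force on the tool from outside, world axes, zero at the start; "wrist_torque": the same for the moment, N m; "opening": finger opening in m; "grip_force": force on a finger pad.
Only numpy, scipy, OpenCV 4.12 (cv2) and the standard library are available. Lean on these libraries where they do the work, as an engineer would, in place of code of your own. Each camera call takes 0.05 s, during which the arm holds its last target. There are 200 camera calls.

## Working session

There is one attempt and no reset: what is moved stays moved. The work goes in short steps, Python scripts to look and compute and a shell command to move; the robot and the scene stay as the last step left them, time stands still between calls to the robot, and variables do not carry over. Pictures are saved under pics/ and viewed, at most 10 in all, crops included, and the job is handed in when it is done.

```bash
ls; mkdir -p pics
python3 - <<'E'
from station import ctrl, optics
import cv2,numpy as np
o=ctrl.get_obs();print({k:np.round(v,3).tolist() for k,v in o.items()},ctrl.grasp_offset)
for n in ["scene","top"]:
    p,d=optics.get_image(n);np.savez(f"{n}0.npz",p=p,d=d)
    cv2.imwrite(f"pics/{n}0.png",p[:,:,::-1])
    c=optics.camera_params(n);print(n,np.round(c["mtx"],1).tolist(),np.round(c["extrinsics"],3).tolist())
c=optics.camera_params("wrist");print(c["mtx"].tolist(),np.round(c["tool_from_camera"],3).tolist())
E
```

```text
pics
{'t': 0.0, 'q': [-1.307, 0.053, 1.614, -0.0, 1.476, -0.119], 'dq': [0.0, -0.002, -0.002, -0.0, -0.002, 0.001], 'effort': [0.0, -39.368, -37.018, -0.0, 0.007, -0.0], 'tool_pos': [0.233, -0.579, 0.23], 'tool_rot': [-3.082, -0.597, 0.0], 'contact_force': [-0.002, -0.621, -0.134], 'wrist_torque': [-0.016, -0.033, -0.013], 'grip_force': 0.0, 'opening': 0.085} 0.0187
scene [[433.4, 0.0, 318.9], [0.0, 433.4, 202.9], [0.0, 0.0, 1.0]] [[0.74, 0.559, -0.374, 1.011], [0.673, -0.608, 0.421, -0.437], [0.008, -0.564, -0.826, 1.089], [0.0, 0.0, 0.0, 1.0]]
top [[456.7, 0.0, 312.1], [0.0, 456.7, 198.0], [0.0, 0.0, 1.0]] [[-0.019, -0.984, 0.175, 0.371], [-1.0, 0.017, -0.011, 0.067], [0.008, -0.175, -0.985, 1.274], [0.0, 0.0, 0.0, 1.0]]
[[276.52739104887434, 0.0, 319.58652442488466], [0.0, 276.52739104887434, 199.6097448099009], [0.0, 0.0, 1.0]] [[0.001, -0.966, -0.259, 0.066], [1.0, 0.001, 0.0, -0.001], [-0.0, -0.259, 0.966, -0.142], [0.0, 0.0, 0.0, 1.0]]
```

View pics/top0.png

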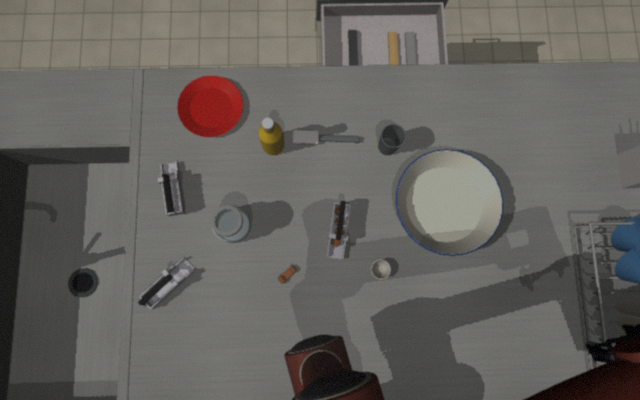

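View pics/scene0.png

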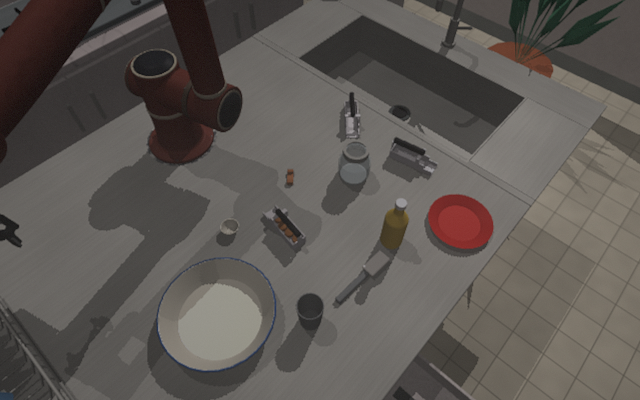

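```bash
python3 -m handwheel --help 2>&1 | head -30
python3 - <<'E'
import cv2,numpy as np
from station import optics
p=cv2.imread("pics/top0.png")
cv2.imwrite("pics/c1.png",cv2.resize(p[185:285,140:400],None,fx=3,fy=3,interpolation=cv2.INTER_CUBIC))
c=optics.camera_params("top");K=c["mtx"];E=c["extrinsics"]
def ray(u,v,z):
    d=E[:3,:3]@np.linalg.inv(K)@[u,v,1];return (E[:3,3]+d*(z-E[2,3])/d[2])
for n,u,v,z in [("scoopA",340,228,.0),("scoopB",171,188,0),("scoopC",166,282,0),("jar",231,222,.11),("basin rim",449,202,.057),("cup",381,268,.026),("rest",288,273,.014),("tumbler",391,138,.1),("soap",268,125,.19),("brush",328,138,.02)]:
    print(n,np.round(ray(u,v,z),3),round(np.hypot(*ray(u,v,z)[:2]),3))
E
```

```text
invalid input: not JSON, or not a number
scoopA [ 0.511 -0.023  0.   ] 0.511
scoopB [0.633 0.453 0.   ] 0.779
scoopC [0.371 0.458 0.   ] 0.589
jar [0.519 0.264 0.11 ] 0.582
basin rim [ 0.57  -0.316  0.057] 0.652
cup [ 0.397 -0.129  0.026] 0.418
rest [0.389 0.123 0.014] 0.408
tumbler [ 0.739 -0.16   0.1  ] 0.756
soap [0.749 0.161 0.19 ] 0.767
brush [0.767 0.005 0.02 ] 0.767
```

View pics/c1.png

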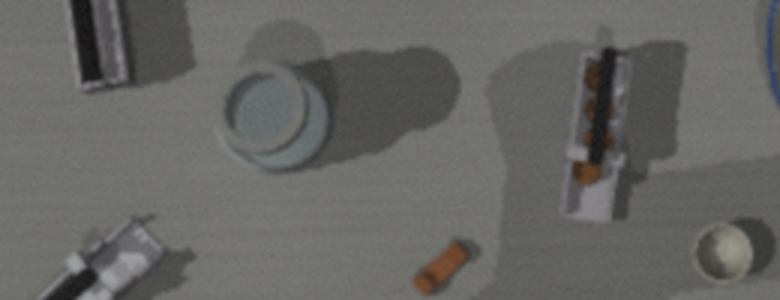

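```bash
cat > h.py <<'E'
import cv2,numpy as np
from scipy.spatial.transform import Rotation as R
from station import ctrl, optics
def ray(n,u,v,z):
    c=optics.camera_params(n);E=c["extrinsics"];d=E[:3,:3]@np.linalg.inv(c["mtx"])@[u,v,1]
    return E[:3,3]+d*(z-E[2,3])/d[2]
def st():
    o=ctrl.get_obs();r=R.from_rotvec(o["tool_rot"]).as_matrix()
    print("t",round(o["t"],2),"pos",np.round(o["tool_pos"]*1000 if hasattr(o["tool_pos"],"shape") else np.array(o["tool_pos"])*1000,1),"z",np.round(r[:,2],3),"y",np.round(r[:,1],3),"q",np.round(o["q"],3),"F",np.round(o["contact_force"],1),"op",round(o["opening"],4),"g",round(o["grip_force"],1))
    return o,r
E
python3 - <<'E'
from h import *
def tri(a,b):
    # midpoint of two rays
    def rr(n,p):
        A=ray(n,*p,0);B=ray(n,*p,.2);return A,(B-A)/np.linalg.norm(B-A)
    A,d=rr("top",a);B,e=rr("scene",b)
    s=np.linalg.lstsq(np.c_[d,-e],B-A,rcond=None)[0]
    P,Q=A+d*s[0],B+e*s[1];return (P+Q)/2,np.linalg.norm(P-Q)
z=np.load("top0.npz")
hsv=cv2.cvtColor(z["p"],cv2.COLOR_RGB2HSV)
sub=(hsv[...,2]<38).astype(np.uint8);m=np.zeros_like(sub);m[195:250,325:355]=sub[195:250,325:355]
n,l,s,c=cv2.connectedComponentsWithStats(m);i=1+np.argmax(s[1:,4]);print(s[i],c[i])
ys,xs=np.where(l==i);r=cv2.minAreaRect(np.c_[xs,ys].astype(np.float32));print(r)
b=cv2.boxPoints(r);b=b[np.argsort(b[:,1])];A=b[:2].mean(0);B=b[2:].mean(0)
a=ray("top",*A,.069);bb=ray("top",*B,.069);print("bar",a,bb,np.linalg.norm(a-bb),np.degrees(np.arctan2(*(bb-a)[[1,0]])))
print("spout corners",ray("top",327.7,256.7,.02),ray("top",344,257.7,.02))
# ring of band: bright rim
for u,v in [(215.5,223),(242.5,223),(229,206.5),(229,236)]:print(ray("top",u,v,.115))
z2=np.load("scene0.npz")
np.savetxt("/dev/null",[0])
for nm,q in (("top",z),("scene",z2)):
    d=q["d"];c=optics.camera_params(nm);vv,uu=np.mgrid[:400,:640];X=np.stack([(uu),vv,np.ones_like(uu)],-1)@np.linalg.inv(c["mtx"]).T*d[...,None]
    W=X@c["extrinsics"][:3,:3].T+c["extrinsics"][:3,3]
    k=(abs(W[...,0]-.52)<.08)&(abs(W[...,1]-.264)<.08)&(W[...,2]>.1)&(d>0);w=W[k];print(nm,"jar top pts",len(w),w.min(0),w.max(0),np.median(w,0))
    k=(abs(W[...,0]-.51)<.12)&(abs(W[...,1]+.023)<.06)&(W[...,2]>.058)&(W[...,2]<.08)&(d>0);w=W[k];print(nm,"bar pts",len(w),w.min(0),w.max(0),np.median(w,0))
    k=(abs(W[...,0]-.57)<.18)&(abs(W[...,1]+.316)<.18)&(W[...,2]>.045)&(W[...,2]<.07)&(d>0);w=W[k];print(nm,"rim",len(w),(w.min(0)+w.max(0))/2,np.ptp(w,axis=0))
E
```

```text
[337 202   8  37 132] [340.21969697 220.40151515]
((340.25390625, 219.96923828125), (3.7210419178009033, 36.590248107910156), 7.125016689300537)
bar [ 0.57327038 -0.026964    0.069     ] [ 0.47632202 -0.01199574  0.069     ] 0.09809705990794389 171.22317214957755
spout corners [0.43045855 0.01429665 0.02      ] [ 0.4269214  -0.03008977  0.02      ]
[0.51658123 0.30217793 0.115     ]
[0.515336   0.23345391 0.115     ]
[0.55855383 0.2683656  0.115     ]
[0.48277784 0.2674014  0.115     ]
top jar top pts 392 [0.48478473 0.23445426 0.10010888] [0.56234802 0.31313917 0.12738717] [0.52453374 0.27483464 0.11995871]
top bar pts 207 [ 0.47643621 -0.03394267  0.06147744] [ 0.57846399 -0.00687401  0.07565004] [ 0.5266164  -0.02060014  0.06890875]
top rim 1593 [ 0.5891174  -0.3001433   0.05741104] [0.3199457  0.32774504 0.02480963]
scene jar top pts 366 [0.48171191 0.23344253 0.10041229] [0.56109687 0.31577511 0.12532083] [0.52240923 0.27339669 0.11745157]
scene bar pts 196 [ 0.47275861 -0.03540533  0.05854152] [ 0.57628289 -0.00751551  0.07454652] [ 0.52682498 -0.02237383  0.06810794]
scene rim 1947 [ 0.58734621 -0.30012285  0.05731163] [0.32399056 0.32754468 0.02457377]
```

```bash
python3 -m handwheel '[{"tx":27,"ty":-27},{"tx":27,"ty":-27},{"tx":27,"ty":-27},{"tx":27,"ty":-27},{"tx":27,"ty":-27},{"tx":27,"ty":-27},{"tx":27,"ty":-27},{"tx":27,"ty":-27},{"tx":27,"ty":-27},{"tx":27,"ty":-27},{"tx":27,"ty":-27},{"tx":27,"ty":-27}]'
python3 -m handwheel '[{"roll":-0.12},{"roll":-0.12},{"roll":-0.12},{"roll":-0.12},{"roll":-0.12},{"roll":-0.12},{"roll":-0.12},{"roll":-0.12},{"roll":-0.12},{"roll":-0.12},{"roll":-0.12},{"roll":-0.12}]'
python3 -m handwheel '[{"roll":-0.12},{"roll":-0.12},{"roll":-0.12},{"roll":-0.12},{"roll":-0.12},{"roll":-0.12},{"roll":-0.12},{"roll":-0.12},{"roll":-0.12},{"roll":-0.096},{"tx":0}]'
python3 -c "from h import *;st()"
```

```text
t 0.1 pos [ 233.3 -579.2  230.2] z [-0.     0.002 -1.   ] y [ 0.374 -0.928 -0.002] q [-1.307  0.053  1.614  0.     1.476 -0.119] F [ 0.2  0.1 -0.3] op 0.0853 g 0.0$[0]: bad value
$[0]: bad value
$[0]: bad value
```

```bash
python3 -m handwheel '[{"tx":27,"ty":-27,"tz":0,"roll":0}]'; python3 -m handwheel '[{"tx":27.0,"ty":-27.0}]';python3 -m handwheel '[{"tx":20.0}]'
python3 -c "from h import *;st()"
```

```text
t: 0.18
tool_pos: [0.2463, -0.5474, 0.2298]
tool_rot: [-3.085, -0.591, 0.003]
contact_force: [0.7, 2.4, 1.1]
opening: 0.0855
grip_force: 0.0
t 0.18 pos [ 246.3 -547.4  229.8] z [-0.002 -0.    -1.   ] y [ 0.369 -0.929 -0.   ] q [-1.271 -0.004  1.673 -0.002  1.473 -0.079] F [0.7 2.4 1.1] op 0.0855 g 0.0$[0]: bad value
$[0]: bad value
```

```bash
python3 -m handwheel '[{"tx":27,"ty":-28,"tz":0,"roll":0},{"tx":27,"ty":-28,"tz":0,"roll":0},{"tx":27,"ty":-28,"tz":0,"roll":0},{"tx":27,"ty":-28,"tz":0,"roll":0},{"tx":27,"ty":-28,"tz":0,"roll":0},{"tx":27,"ty":-28,"tz":0,"roll":0},{"tx":27,"ty":-28,"tz":0,"roll":0},{"tx":27,"ty":-28,"tz":0,"roll":0},{"tx":27,"ty":-28,"tz":0,"roll":0},{"tx":27,"ty":-28,"tz":0,"roll":0},{"tx":27,"ty":-28,"tz":0,"roll":0}]' >/dev/null
python3 -m handwheel '[{"tx":0,"ty":0,"tz":0,"roll":-0.12},{"tx":0,"ty":0,"tz":0,"roll":-0.12},{"tx":0,"ty":0,"tz":0,"roll":-0.12},{"tx":0,"ty":0,"tz":0,"roll":-0.12},{"tx":0,"ty":0,"tz":0,"roll":-0.12},{"tx":0,"ty":0,"tz":0,"roll":-0.12},{"tx":0,"ty":0,"tz":0,"roll":-0.12},{"tx":0,"ty":0,"tz":0,"roll":-0.12},{"tx":0,"ty":0,"tz":0,"roll":-0.12},{"tx":0,"ty":0,"tz":0,"roll":-0.12},{"tx":0,"ty":0,"tz":0,"roll":-0.12},{"tx":0,"ty":0,"tz":0,"roll":-0.12}]' >/dev/null
python3 -m handwheel '[{"tx":0,"ty":0,"tz":0,"roll":-0.12},{"tx":0,"ty":0,"tz":0,"roll":-0.12},{"tx":0,"ty":0,"tz":0,"roll":-0.12},{"tx":0,"ty":0,"tz":0,"roll":-0.12},{"tx":0,"ty":0,"tz":0,"roll":-0.12},{"tx":0,"ty":0,"tz":0,"roll":-0.12},{"tx":0,"ty":0,"tz":0,"roll":-0.12},{"tx":0,"ty":0,"tz":0,"roll":-0.12},{"tx":0,"ty":0,"tz":0,"roll":-0.12},{"tx":0,"ty":0,"tz":0,"roll":-0.096}]' >/dev/null
python3 -c "from h import *;st()"
```

```text
t 2.93 pos [ 408.5 -147.8  230.7] z [-0.001  0.    -1.   ] y [0.137 0.991 0.   ] q [-0.519 -0.431  2.034 -0.     1.54  -1.952] F [-0.1  0.6  0.2] op 0.0851 g 0.0
```

```bash
python3 -m handwheel '[{"tx":5,"ty":27,"tz":0,"roll":0},{"tx":5,"ty":27,"tz":0,"roll":0},{"tx":5,"ty":27,"tz":0,"roll":0},{"tx":5,"ty":27,"tz":0,"roll":0},{"tx":5,"ty":27,"tz":0,"roll":0},{"tx":5,"ty":27,"tz":0,"roll":0}]' >/dev/null
python3 -c "from h import *;st()"
python3 -m handwheel '[{"tx":15,"ty":0,"tz":0,"roll":0},{"tx":15,"ty":0,"tz":0,"roll":0},{"tx":15,"ty":0,"tz":0,"roll":0},{"tx":15,"ty":0,"tz":0,"roll":0},{"tx":15,"ty":0,"tz":0,"roll":0},{"tx":15,"ty":0,"tz":0,"roll":0}]' >/dev/null
python3 -c "from h import *;st()"
python3 -m handwheel '[{"tx":15,"ty":0,"tz":0,"roll":0},{"tx":15,"ty":0,"tz":0,"roll":0},{"tx":15,"ty":0,"tz":0,"roll":0},{"tx":15,"ty":0,"tz":0,"roll":0},{"tx":15,"ty":0,"tz":0,"roll":0},{"tx":15,"ty":0,"tz":0,"roll":0}]' >/dev/null
python3 -c "from h import *;st()"
```

```text
t 3.43 pos [401.7  17.9 230.9] z [-0.  0. -1.] y [0.143 0.99  0.   ] q [-0.141 -0.527  2.099  0.     1.57  -1.569] F [ 0.4 -0.7 -0.4] op 0.0857 g 0.0
t 3.93 pos [312.2  29.7 230.7] z [-0.001  0.    -1.   ] y [0.142 0.99  0.   ] q [-0.144 -0.821  2.266  0.     1.698 -1.572] F [ 0.3 -0.2  0.6] op 0.0853 g 0.0
t 4.43 pos [254.2  47.7 233.6] z [-0.023 -0.004 -1.   ] y [ 0.143  0.99  -0.007] q [-0.099 -1.009  2.347 -0.006  1.827 -1.528] F [ 0.8  0.2 -0. ] op 0.0855 g 0.0
```

```bash
python3 -m handwheel '[{"tx":20,"ty":0,"tz":0,"roll":0},{"tx":20,"ty":0,"tz":0,"roll":0},{"tx":20,"ty":0,"tz":0,"roll":0},{"tx":20,"ty":0,"tz":0,"roll":0},{"tx":20,"ty":0,"tz":0,"roll":0},{"tx":20,"ty":0,"tz":0,"roll":0}]' >/dev/null
python3 -c "from h import *;st()"
```

```text
t 4.93 pos [222.   90.5 248.1] z [-0.085 -0.023 -0.996] y [ 0.141  0.989 -0.034] q [ 0.091 -1.009  2.325 -0.016  1.913 -1.342] F [ 0.5 -0.6 -0. ] op 0.0853 g 0.0
```

```bash
python3 -m handwheel '[{"tx":20,"ty":-20,"tz":0,"roll":0},{"tx":20,"ty":-20,"tz":0,"roll":0},{"tx":20,"ty":-20,"tz":0,"roll":0},{"tx":20,"ty":-20,"tz":0,"roll":0},{"tx":20,"ty":-20,"tz":0,"roll":0},{"tx":20,"ty":-20,"tz":0,"roll":0}]' >/dev/null
python3 -c "from h import *;st()"
```

```text
t 5.43 pos [210.2  18.5 284.2] z [-0.172 -0.044 -0.984] y [ 0.135  0.989 -0.068] q [-0.171 -1.009  2.271 -0.081  2.041 -1.631] F [ 0.7  0.7 -0.8] op 0.0856 g 0.0
```

```bash
python3 -m handwheel '[{"tx":-3,"ty":-28,"tz":0,"roll":0},{"tx":-3,"ty":-28,"tz":0,"roll":0},{"tx":-3,"ty":-28,"tz":0,"roll":0},{"tx":-3,"ty":-28,"tz":0,"roll":0}]' >/dev/null
python3 -c "from h import *;st()"
python3 -m handwheel '[{"tx":20,"ty":7,"tz":0,"roll":0},{"tx":20,"ty":7,"tz":0,"roll":0},{"tx":20,"ty":7,"tz":0,"roll":0},{"tx":20,"ty":7,"tz":0,"roll":0}]' >/dev/null
python3 -c "from h import *;st()"
```

```text
t 5.77 pos [208.8 -95.  290.1] z [-0.171 -0.045 -0.984] y [ 0.136  0.988 -0.069] q [-0.59  -0.971  2.246 -0.145  1.982 -2.069] F [ 0.5 -0.1 -0. ] op 0.085 g 0.0
t 6.1 pos [189.6 -68.2 313. ] z [-0.21  -0.033 -0.977] y [ 0.136  0.989 -0.062] q [-0.528 -1.01   2.227 -0.155  2.086 -2.021] F [-0.4  0.5  1.3] op 0.0851 g 0.0
```

```bash
python3 -m handwheel '[{"tx":8,"ty":-28,"tz":0,"roll":0},{"tx":10,"ty":-28,"tz":0,"roll":0},{"tx":12,"ty":-26,"tz":0,"roll":0},{"tx":14,"ty":-26,"tz":0,"roll":0}]' >/dev/null
python3 -c "from h import *;st()"
python3 -m handwheel '[{"tx":16,"ty":16,"tz":0,"roll":0},{"tx":16,"ty":16,"tz":0,"roll":0},{"tx":16,"ty":16,"tz":0,"roll":0},{"tx":16,"ty":16,"tz":0,"roll":0},{"tx":16,"ty":16,"tz":0,"roll":0}]' >/dev/null
python3 -c "from h import *;st()"
```

```text
t 6.43 pos [ 135.8 -170.7  329.4] z [-0.212 -0.033 -0.977] y [ 0.131  0.989 -0.062] q [-0.989 -1.006  2.199 -0.22   2.029 -2.511] F [ 0.1 -0.4 -1. ] op 0.0852 g 0.0
t 6.85 pos [ 137.2 -126.   364.3] z [-0.256  0.003 -0.967] y [ 0.142  0.989 -0.034] q [-0.855 -1.009  2.146 -0.233  2.166 -2.394] F [ 0.5  0.6 -0.2] op 0.0856 g 0.0
```

```bash
python3 -m handwheel '[{"tx":10,"ty":-30,"tz":0,"roll":0},{"tx":16,"ty":-26,"tz":0,"roll":0},{"tx":14,"ty":20,"tz":0,"roll":0},{"tx":14,"ty":20,"tz":0,"roll":0},{"tx":14,"ty":20,"tz":0,"roll":0},{"tx":14,"ty":20,"tz":0,"roll":0}]' >/dev/null
python3 -c "from h import *;o,r=st();s=np.array([-.988,.153,0]);print(r.T@s,np.degrees(np.arcsin(-r[2,1])))"
```

```text
t 7.35 pos [ 108.4 -128.6  404.9] z [-0.283  0.031 -0.959] y [ 0.149  0.989 -0.012] q [-0.957 -1.01   2.081 -0.277  2.245 -2.531] F [1.2 1.1 0.1] op 0.0848 g 0.0
[0.95841558 0.00414902 0.2845617 ] 0.7000060521458449
```

```bash
python3 -m handwheel '[{"tx":-33,"ty":12,"tz":8,"roll":0},{"tx":-33,"ty":12,"tz":8,"roll":0},{"tx":-33,"ty":12,"tz":8,"roll":0},{"tx":-33,"ty":12,"tz":8,"roll":0},{"tx":-33,"ty":12,"tz":8,"roll":0},{"tx":-33,"ty":12,"tz":8,"roll":0},{"tx":-33,"ty":12,"tz":8,"roll":0},{"tx":-33,"ty":12,"tz":8,"roll":0},{"tx":-33,"ty":12,"tz":8,"roll":0},{"tx":-33,"ty":12,"tz":8,"roll":0},{"tx":-33,"ty":12,"tz":8,"roll":0},{"tx":-33,"ty":12,"tz":8,"roll":0}]' 50 >/dev/null
python3 -m handwheel '[{"tx":-33,"ty":12,"tz":8,"roll":0},{"tx":-33,"ty":12,"tz":8,"roll":0},{"tx":0,"ty":0,"tz":0,"roll":0}]' >/dev/null
cat >> h.py <<'E'
def to_tool(r,d): return np.round(r.T@np.asarray(d)*1000,1)
def wray(o,r,u,v,z):
    c=optics.camera_params("wrist");T=c["tool_from_camera"]
    d=r@T[:3,:3]@np.linalg.inv(c["mtx"])@[u,v,1];p=r@T[:3,3]+np.array(o["tool_pos"]);return p+d*(z-p[2])/d[2]
E
python3 - <<'E'
from h import *
o,r=st();p,d=optics.get_image("wrist");cv2.imwrite("pics/w1.png",p[:,:,::-1]);np.savez("w1.npz",p=p,d=d,pos=o["tool_pos"],r=r)
print(to_tool(r,np.array([.507,-.018,.042])-o["tool_pos"]))
E
```

```text
t 8.6 pos [540.9 -23.9 156.9] z [-0.291  0.032 -0.956] y [ 0.145  0.989 -0.011] q [-0.172  0.115  1.695 -0.019  1.628 -1.594] F [-1.6 -0.4 -1.1] op 0.0502 g 0.0
[ -0.7   2.2 119.9]
```

View pics/w1.png

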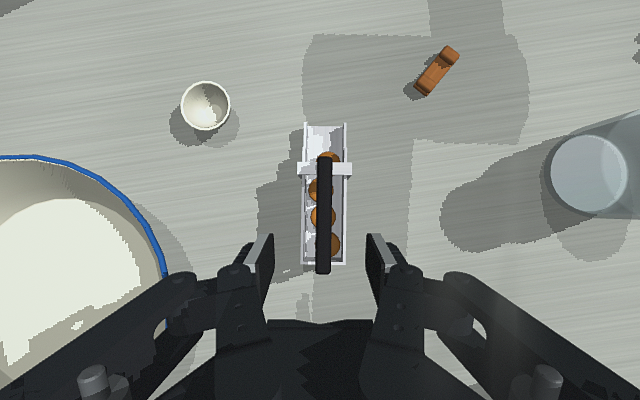

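Run:
```python
from h import *
w=np.load("w1.npz");o={"tool_pos":w["pos"]};r=w["r"]
a=wray(o,r,325,157,.069);b=wray(o,r,323,272,.069);s=wray(o,r,325,169,.060)
lip=wray(o,r,325.5,124,.0175)
dd=(a-b)/np.linalg.norm(a-b);print(a,b,np.linalg.norm(a-b),dd,"lip",lip)
print("spout corners",wray(o,r,305,124,.02),wray(o,r,346,123,.02))
m=(a+b)/2; print("grip est from mid",m+.014*dd,"from lip",lip-.085*dd)
```

```text
[ 0.47526618 -0.0096983   0.069     ] [ 0.57477142 -0.02600371  0.069     ] 0.10083233640054629 [-0.98683863  0.16170815  0.        ] lip [ 0.43032525 -0.0021664   0.0175    ]
spout corners [ 0.42786512 -0.02395384  0.02      ] [0.43325104 0.01946789 0.02      ]
grip est from mid [ 0.51120306 -0.01558709  0.069     ] from lip [ 0.51420653 -0.01591159  0.0175    ]
```

```bash
python3 -m handwheel '[{"tx":0,"ty":1,"tz":24,"roll":0.01},{"tx":0,"ty":1,"tz":24,"roll":0.01},{"tx":0,"ty":1,"tz":24,"roll":0},{"tx":0,"ty":1,"tz":24,"roll":0},{"tx":0,"ty":1,"tz":16,"roll":0},{"tx":0,"ty":0,"tz":8,"roll":0},{"tx":0,"ty":0,"tz":0,"roll":0}]' >/dev/null
python3 -c "from h import *;st()"
python3 -m handwheel '[{"tx":0,"ty":0,"tz":0,"roll":0},{"tx":0,"ty":0,"tz":0,"roll":0},{"tx":0,"ty":0,"tz":0,"roll":0},{"tx":0,"ty":0,"tz":0,"roll":0},{"tx":0,"ty":0,"tz":0,"roll":0},{"tx":0,"ty":0,"tz":0,"roll":0}]' 0 60
python3 -c "from h import *;st()"
```

```text
t 9.23 pos [504.4 -18.1  47.4] z [-0.286  0.031 -0.958] y [ 0.167  0.986 -0.018] q [-0.173  0.159  1.847 -0.019  1.426 -1.568] F [-0.2 -0.1  0.1] op 0.0504 g 0.0
t: 9.73
tool_pos: [0.5072, -0.0196, 0.0493]
tool_rot: [-0.246, -2.845, -0.01]
contact_force: [0.4, 1.1, 5.6]
opening: 0.0126
grip_force: 62.2
t 9.73 pos [507.2 -19.6  49.3] z [-0.281  0.031 -0.959] y [ 0.17   0.985 -0.017] q [-0.175  0.159  1.843 -0.018  1.426 -1.568] F [0.4 1.1 5.6] op 0.0126 g 62.2
```

```bash
python3 - <<'E'
from h import *
o,r=st()
h=np.array([-.986,.166,0]);h/=np.linalg.norm(h);z=np.array([0,0,1.])
S=np.c_[h,np.cross(z,h),z]; lip=np.array([.4305,-.0065,0.0])
np.savez("ts.npz",R=r.T@S,l=r.T@(lip-o["tool_pos"])); print(r.T@S,r.T@(lip-o["tool_pos"]))
E
python3 -m handwheel '[{"tx":1,"ty":0,"tz":-3,"roll":0},{"tx":1,"ty":0,"tz":-5,"roll":0},{"tx":2,"ty":0,"tz":-8,"roll":0},{"tx":4,"ty":0,"tz":-15,"roll":0},{"tx":6,"ty":0,"tz":-20,"roll":0},{"tx":6,"ty":-1,"tz":-20,"roll":0},{"tx":6,"ty":0,"tz":-20,"roll":0},{"tx":6,"ty":-1,"tz":-20,"roll":0},{"tx":6,"ty":0,"tz":-20,"roll":0},{"tx":5,"ty":-1,"tz":-16,"roll":0},{"tx":3,"ty":0,"tz":-10,"roll":0},{"tx":1,"ty":0,"tz":-3,"roll":0}]' >/dev/null
python3 - <<'E'
from h import *
o,r=st();p,d=optics.get_image("wrist");q,_=optics.get_image("scene");cv2.imwrite("pics/w2.png",np.hstack([p[60:300,200:460,::-1],q[110:350,150:450,::-1]]));np.savez("w2.npz",p=p,d=d,pos=o["tool_pos"],r=r)
E
```

```text
t 9.73 pos [507.2 -19.6  49.3] z [-0.281  0.031 -0.959] y [ 0.17   0.985 -0.017] q [-0.175  0.159  1.843 -0.018  1.426 -1.568] F [0.4 1.1 5.6] op 0.0126 g 62.2
[[ 0.95939056 -0.00832041  0.28195838]
 [-0.00358132 -0.9998436  -0.01731893]
 [ 0.28205839  0.01560584 -0.95927031]] [0.06072324 0.00073615 0.06926349]
t 10.73 pos [507.2 -19.8 217.1] z [-0.28   0.031 -0.96 ] y [ 0.17   0.985 -0.018] q [-0.175 -0.022  1.732 -0.019  1.717 -1.573] F [-0.9 -0.5 -2. ] op 0.0126 g 61.2
```

View pics/w2.png

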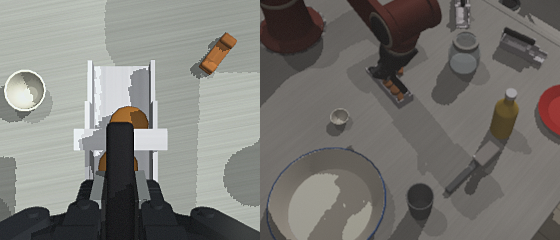

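```bash
cat >> h.py <<'E'
TS=np.load("ts.npz")
JAR=np.array([.522,.274]); 
X,Y=np.meshgrid(np.linspace(-75,75,151)/1000,np.linspace(-23,23,47)/1000)
UND=np.stack([X.ravel()-.075,Y.ravel(),0*X.ravel()],1)  # relative to lip
def rolled(r,rho): return r@R.from_rotvec([0,0,rho]).as_matrix()
def plan(r,rho,back=.010,ztop=.120):
    r2=rolled(r,rho);S=r2@TS["R"];h=S[:2,0]/np.linalg.norm(S[:2,0])
    lipxy=JAR-back*h;P=UND@S.T;rad=np.linalg.norm(P[:,:2]+lipxy-JAR,axis=1)
    k=(rad>.030)&(rad<.0395);i=np.where(k)[0][np.argmin(P[k,2])]
    lip=np.r_[lipxy,ztop-P[i,2]];tcp=lip-r2@TS["l"]
    return r2,tcp,dict(tilt=np.degrees(np.arccos(S[2,2])),pitch=np.degrees(np.arcsin(-S[2,0])),head=np.degrees(np.arctan2(h[1],h[0])),lip=np.round(lip,4),con=np.round((UND[i]+[.075,0,0])*1000))
def lipnow(o,r): return np.array(o["tool_pos"])+r@TS["l"]
E
python3 - <<'E'
from h import *
o,r=st()
c=optics.camera_params("wrist");T=np.linalg.inv(c["tool_from_camera"]);
for pt in ([0,0,3],[0,23,3],[0,-23,3]):
    q=T[:3,:3]@(TS["l"]+TS["R"]@(np.array(pt)/1000))+T[:3,3];q=c["mtx"]@q;print("px",q[:2]/q[2])
for d in range(0,181,20):
    r2,t,i=plan(r,np.radians(d));print(d,np.round(t,3),round(np.hypot(*t[:2]),3),{k:np.round(v,3).tolist() for k,v in i.items()})
E
```

```text
t 10.83 pos [506.4 -19.6 215. ] z [-0.283  0.031 -0.959] y [ 0.169  0.985 -0.018] q [-0.175 -0.021  1.734 -0.019  1.716 -1.573] F [ 0.3  0.5 -2.1] op 0.0129 g 61.2
px [319.53362453 130.79670238]
px [288.20641985 131.03745302]
px [350.98627804 130.55498767]
0 [0.609 0.259 0.169] 0.662 {'tilt': 0.108, 'pitch': -0.106, 'head': 170.447, 'lip': [0.532, 0.272, 0.12], 'con': [46.0, -6.0, 0.0]}
20 [0.6   0.236 0.173] 0.645 {'tilt': 5.657, 'pitch': 1.148, 'head': 151.306, 'lip': [0.531, 0.269, 0.122], 'con': [65.0, -23.0, 0.0]}
40 [0.585 0.218 0.177] 0.624 {'tilt': 11.139, 'pitch': 4.135, 'head': 132.338, 'lip': [0.529, 0.267, 0.123], 'con': [65.0, -23.0, 0.0]}
60 [0.565 0.206 0.183] 0.601 {'tilt': 16.305, 'pitch': 8.517, 'head': 113.545, 'lip': [0.526, 0.265, 0.124], 'con': [65.0, -23.0, 0.0]}
80 [0.542 0.201 0.188] 0.578 {'tilt': 21.003, 'pitch': 13.819, 'head': 94.746, 'lip': [0.523, 0.264, 0.124], 'con': [65.0, -23.0, 0.0]}
100 [0.518 0.205 0.194] 0.557 {'tilt': 25.086, 'pitch': 19.476, 'head': 75.6, 'lip': [0.52, 0.264, 0.123], 'con': [66.0, -23.0, 0.0]}
120 [0.498 0.217 0.197] 0.543 {'tilt': 28.421, 'pitch': 24.858, 'head': 55.696, 'lip': [0.516, 0.266, 0.121], 'con': [66.0, -23.0, 0.0]}
140 [0.482 0.236 0.2  ] 0.537 {'tilt': 30.893, 'pitch': 29.291, 'head': 34.704, 'lip': [0.514, 0.268, 0.119], 'con': [66.0, -23.0, 0.0]}
160 [0.474 0.259 0.199] 0.541 {'tilt': 32.413, 'pitch': 32.123, 'head': 12.6, 'lip': [0.512, 0.272, 0.116], 'con': [65.0, -23.0, 0.0]}
180 [0.475 0.284 0.198] 0.553 {'tilt': 32.925, 'pitch': 32.867, 'head': -10.167, 'lip': [0.512, 0.276, 0.115], 'con': [64.0, 23.0, 0.0]}
```

```bash
python3 -m handwheel '[{"tx":0,"ty":0,"tz":0,"roll":0.04},{"tx":0,"ty":0,"tz":0,"roll":0.08},{"tx":0,"ty":0,"tz":0,"roll":0.1},{"tx":0,"ty":0,"tz":0,"roll":0.1},{"tx":0,"ty":0,"tz":0,"roll":0.1},{"tx":0,"ty":0,"tz":0,"roll":0.1},{"tx":0,"ty":0,"tz":0,"roll":0.1},{"tx":0,"ty":0,"tz":0,"roll":0.1},{"tx":0,"ty":0,"tz":0,"roll":0.1},{"tx":0,"ty":0,"tz":0,"roll":0.1},{"tx":0,"ty":0,"tz":0,"roll":0.07},{"tx":0,"ty":0,"tz":0,"roll":0.03}]' >/dev/null
python3 - <<'E'
from h import *
o,r=st();r2,t,i=plan(r,0);print(t,i,to_tool(r,t+[0,0,.035]-o["tool_pos"]))
E
```

```text
t 11.83 pos [505.4 -19.4 212.7] z [-0.287  0.032 -0.958] y [ 0.893  0.371 -0.255] q [-0.175 -0.018  1.736 -0.019  1.716 -0.551] F [-0.3 -0.5 -0.8] op 0.0126 g 61.2
[0.56644431 0.2060612  0.18241081] {'tilt': np.float64(16.058252575108277), 'pitch': np.float64(8.03282000491621), 'head': np.float64(114.8787182240142), 'lip': array([0.5262, 0.2649, 0.1241]), 'con': array([ 65., -23.,   0.])} [188.8 136.9 -14.8]
```

```bash
python3 -m handwheel '[{"tx":6,"ty":4,"tz":-3,"roll":0},{"tx":12,"ty":9,"tz":-3,"roll":0},{"tx":19,"ty":14,"tz":-3,"roll":0},{"tx":22,"ty":16,"tz":-2,"roll":0},{"tx":22,"ty":16,"tz":-2,"roll":0},{"tx":22,"ty":16,"tz":-1,"roll":0},{"tx":22,"ty":16,"tz":0,"roll":0},{"tx":22,"ty":16,"tz":0,"roll":0},{"tx":19,"ty":14,"tz":0,"roll":0},{"tx":13,"ty":9,"tz":0,"roll":0},{"tx":7,"ty":5,"tz":0,"roll":0},{"tx":3,"ty":2,"tz":0,"roll":0}]' >/dev/null
python3 - <<'E'
from h import *
o,r=st();r2,t,i=plan(r,0);print(t,lipnow(o,r),to_tool(r,t+[0,0,.035]-o["tool_pos"]),to_tool(r,[0,0,-.01]))
p,d=optics.get_image("wrist");q,_=optics.get_image("top");s,_=optics.get_image("scene")
z=lambda a:cv2.resize(a,None,fx=2,fy=2)
cv2.imwrite("pics/w3.png",np.hstack([p[:300,180:480,::-1],np.vstack([z(q[180:255,200:340,::-1]),z(s[115:190,300:440,::-1])])]));np.savez("w3.npz",p=p,d=d,pos=o["tool_pos"],r=r)
E
```

```text
t 12.83 pos [566.3 207.3 218.1] z [-0.285  0.031 -0.958] y [ 0.892  0.375 -0.253] q [ 0.189  0.185  1.511  0.085  1.723 -0.19 ] F [-0.4 -0.2 -1.4] op 0.0127 g 61.2
[0.5666187  0.20627167 0.18245622] [0.5259396  0.26599945 0.15973031] [-1.2  0.1  0.5] [-1.3  2.5  9.6]
```

View pics/w3.png

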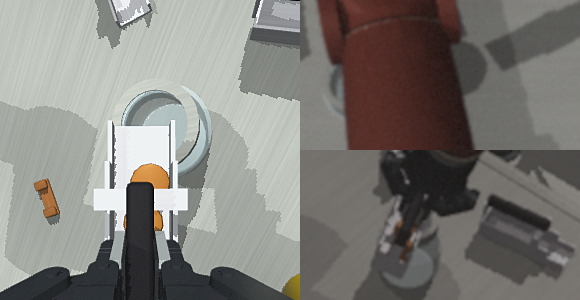

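Run:
```python
from h import *
w=np.load("w3.npz");r=w["r"];pos=w["pos"]
c=optics.camera_params("wrist");T=np.linalg.inv(c["tool_from_camera"]);K=c["mtx"]
def pr(P):
    q=T[:3,:3]@(r.T@(np.array(P)-pos))+T[:3,3];q=K@q;return q[:2]/q[2]
im=w["p"][:,:,::-1].copy()
for rad,col in ((.0395,(0,0,255)),(.03,(0,255,0))):
    for a in np.linspace(0,2*np.pi,90):
        u,v=pr([JAR[0]+rad*np.cos(a),JAR[1]+rad*np.sin(a),.12]);cv2.circle(im,(int(u),int(v)),0,col,-1)
cv2.imwrite("pics/w4.png",cv2.resize(im[50:250,270:420],None,fx=3.6,fy=3,interpolation=cv2.INTER_NEAREST)[:, :])
d=w["d"];Tc=c["tool_from_camera"]
vv,uu=np.mgrid[:400,:640];Xc=(np.stack([uu,vv,np.ones_like(uu)],-1)@np.linalg.inv(K).T*d[...,None])
W=(Xc@Tc[:3,:3].T+Tc[:3,3])@r.T+pos
k=(d>0)&(np.hypot(W[...,0]-JAR[0],W[...,1]-JAR[1])<.06)&(W[...,2]>.108)&(W[...,2]<.135)&(vv<126)
p=W[k];print(len(p),p.min(0),p.max(0),np.median(p[:,2]),np.percentile(p[:,2],[10,50,90]))
for v,u in ((86,340),(100,300),(100,378),(92,320)):print(u,v,W[v,u])
```

```text
1670 [0.48342761 0.26388716 0.10806763] [0.5591397  0.31600211 0.12240452] 0.11958057723313181 [0.10990748 0.11958058 0.12057595]
340 86 [0.51577203 0.3088765  0.11971515]
300 100 [0.48572452 0.28617072 0.11880844]
378 100 [0.54460418 0.31718155 0.07523112]
320 92 [0.50089236 0.29851115 0.11963716]
```

View pics/w4.png

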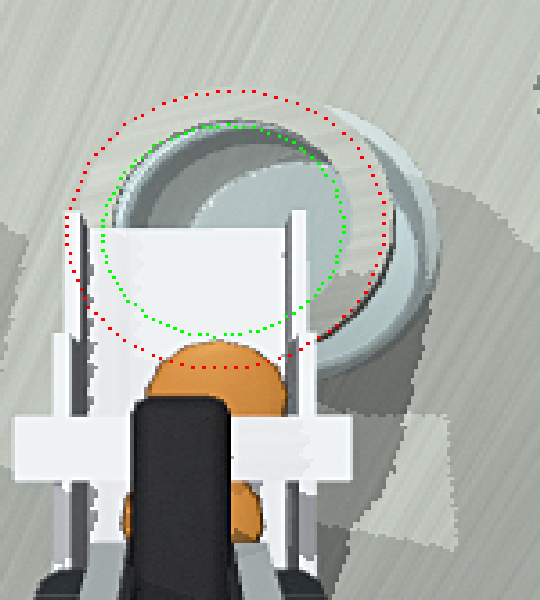

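```bash
python3 -m handwheel '[{"tx":-0.6,"ty":1.2,"tz":4.8,"roll":0},{"tx":-0.6,"ty":1.2,"tz":4.8,"roll":0},{"tx":-0.6,"ty":1.2,"tz":4.8,"roll":0},{"tx":-0.6,"ty":1.2,"tz":4.8,"roll":0},{"tx":-0.6,"ty":1.2,"tz":4.8,"roll":0},{"tx":-0.3,"ty":0.6,"tz":2.4,"roll":0},{"tx":0,"ty":0,"tz":0,"roll":0}]'|grep -E "pos|force"
for i in 1; do python3 -m handwheel '[{"tx":-0.3,"ty":0.5,"tz":1.9,"roll":0},{"tx":0,"ty":0,"tz":0,"roll":0}]'|grep -E "pos|force"; done
python3 -m handwheel '[{"tx":-0.1,"ty":0.2,"tz":1,"roll":0},{"tx":0,"ty":0,"tz":0,"roll":0}]'|grep -E "pos|force"
```

```text
tool_pos: [0.5656, 0.2064, 0.1904]
contact_force: [0.5, -0.9, -1.7]
grip_force: 61.2
tool_pos: [0.5662, 0.2065, 0.1895]
contact_force: [-0.4, 0.7, -1.4]
grip_force: 61.3
tool_pos: [0.5662, 0.2066, 0.1887]
contact_force: [0.2, -0.4, -1.7]
grip_force: 61.2
```

```bash
for k in 1; do
python3 -m handwheel '[{"tx":-0.2,"ty":0.4,"tz":1.9,"roll":0},{"tx":0,"ty":0,"tz":0,"roll":0}]'|grep -E "pos|contact"
python3 -m handwheel '[{"tx":-0.1,"ty":0.2,"tz":1,"roll":0},{"tx":0,"ty":0,"tz":0,"roll":0}]'|grep -E "pos|contact"
python3 -m handwheel '[{"tx":-0.1,"ty":0.2,"tz":1,"roll":0},{"tx":0,"ty":0,"tz":0,"roll":0}]'|grep -E "pos|contact"
done
```

```text
tool_pos: [0.5659, 0.2066, 0.1864]
contact_force: [-0.3, 0.3, -3.2]
tool_pos: [0.5658, 0.2066, 0.1854]
contact_force: [-0.3, 0.1, -1.4]
tool_pos: [0.5657, 0.2066, 0.1844]
contact_force: [-0.6, 0.2, -1.9]
```

```bash
python3 -m handwheel '[{"tx":-0.1,"ty":0.2,"tz":1,"roll":0},{"tx":0,"ty":0,"tz":0,"roll":0}]'|grep -E "pos|contact"
python3 -m handwheel '[{"tx":-0.1,"ty":0.2,"tz":1,"roll":0},{"tx":0,"ty":0,"tz":0,"roll":0}]'|grep -E "pos|contact"
python3 -c "from h import *;o,r=st();print(lipnow(o,r),plan(r,0)[1])"
```

```text
tool_pos: [0.5657, 0.2066, 0.1834]
contact_force: [-0.3, 0.7, -1.8]
tool_pos: [0.5656, 0.2066, 0.1823]
contact_force: [-0.7, 0.2, -2.0]
t 14.73 pos [565.6 206.6 182.3] z [-0.283  0.031 -0.958] y [ 0.893  0.373 -0.252] q [ 0.187  0.208  1.546  0.084  1.665 -0.194] F [-0.7  0.2 -2. ] op 0.0126 g 61.2
[0.52542341 0.26535256 0.1238979 ] [0.56643188 0.2061788  0.18245879]
```

```bash
python3 -m handwheel '[{"tx":-0.1,"ty":0.2,"tz":0.8,"roll":0},{"tx":0,"ty":0,"tz":0,"roll":0}]'|grep -E "pos|contact"
python3 -m handwheel '[{"tx":-0.1,"ty":0.2,"tz":0.8,"roll":0},{"tx":0,"ty":0,"tz":0,"roll":0}]'|grep -E "pos|contact"
```

```text
tool_pos: [0.5657, 0.2066, 0.1818]
contact_force: [0.4, -0.7, -0.3]
tool_pos: [0.5658, 0.2066, 0.1814]
contact_force: [-1.0, -0.1, 0.5]
```

```bash
python3 -m handwheel '[{"tx":-0.1,"ty":0.2,"tz":0.8,"roll":0},{"tx":0,"ty":0,"tz":0,"roll":0}]'|grep -E "pos|contact"
```

```text
tool_pos: [0.566, 0.2065, 0.181]
contact_force: [0.2, -1.7, 3.1]
```

```bash
python3 -m handwheel '[{"tx":0,"ty":0,"tz":0,"roll":0},{"tx":0,"ty":0,"tz":0,"roll":0},{"tx":0,"ty":0,"tz":0,"roll":0},{"tx":0,"ty":0,"tz":0,"roll":0}]'|grep -E "pos|contact"
cat >> h.py <<'E'
def steps(n,dr,ztop,z0=None):
    o,r=st();p=np.array(o["tool_pos"]);
    if z0 is not None:p[2]=z0
    rr=r
    for i in range(1,n+1):
        r2,t,inf=plan(r,i*dr,ztop=ztop);print(to_tool(rr,t-p),np.round(inf["tilt"],1),np.round(inf["pitch"],1));p=t;rr=r2
E
python3 -c "
from h import *
steps(8,.08,.1190)"
```

```text
tool_pos: [0.566, 0.2065, 0.1808]
contact_force: [-0.6, -3.5, 5.6]
t 15.57 pos [566.  206.5 180.8] z [-0.282  0.031 -0.959] y [ 0.893  0.373 -0.251] q [ 0.187  0.209  1.547  0.084  1.661 -0.195] F [-0.6 -3.5  5.6] op 0.0129 g 62.1
[-0.1 -5.5 -0.6] 17.0 9.3
[ 0.2 -5.6  0.2] 18.1 10.5
[ 0.2 -5.6  0.3] 19.2 11.7
[ 0.2 -5.5  0.3] 20.3 12.9
[ 0.2 -5.6  0.1] 21.3 14.2
[ 0.2 -5.5  0.4] 22.3 15.5
[ 0.2 -5.5  0.4] 23.2 16.8
[ 0.2 -5.5  0.5] 24.1 18.1
```

```bash
python3 -m handwheel '[{"tx":0,"ty":-5.5,"tz":-1.2,"roll":0.08},{"tx":0.2,"ty":-5.6,"tz":0.2,"roll":0.08},{"tx":0.2,"ty":-5.6,"tz":0.2,"roll":0.08},{"tx":0.2,"ty":-5.5,"tz":0.2,"roll":0.08},{"tx":0,"ty":0,"tz":0,"roll":0}]'|grep -E "pos|contact"
python3 -c "
from h import *
o,r=st();print(lipnow(o,r))
steps(8,.08,.1190)"
```

```text
tool_pos: [0.5445, 0.202, 0.1861]
contact_force: [-0.4, 0.9, -0.3]
t 15.98 pos [544.5 202.  186.1] z [-0.283  0.032 -0.958] y [ 0.958  0.062 -0.281] q [0.186 0.156 1.598 0.085 1.664 0.125] F [-0.4  0.9 -0.3] op 0.0125 g 61.5
[0.52254694 0.26489287 0.12249949]
t 15.98 pos [544.5 202.  186.1] z [-0.283  0.032 -0.958] y [ 0.958  0.062 -0.281] q [0.186 0.156 1.598 0.085 1.664 0.125] F [-0.4  0.9 -0.3] op 0.0125 g 61.5
[-0.6 -4.9 -0.3] 21.3 14.1
[ 0.2 -5.6  0.1] 22.3 15.4
[ 0.2 -5.5  0.4] 23.2 16.7
[ 0.2 -5.5  0.5] 24.2 18.1
[ 0.2 -5.5  0.5] 25.0 19.4
[ 0.2 -5.5  0.5] 25.9 20.6
[ 0.2 -5.5  0.6] 26.7 21.9
[ 0.3 -5.5  0.6] 27.4 23.1
```

```bash
python3 -m handwheel '[{"tx":-0.3,"ty":-5.2,"tz":0,"roll":0.08},{"tx":0.2,"ty":-5.5,"tz":0.2,"roll":0.08},{"tx":0.2,"ty":-5.5,"tz":0.4,"roll":0.08},{"tx":0.2,"ty":-5.5,"tz":0.5,"roll":0.08},{"tx":0,"ty":0,"tz":0,"roll":0}]'|grep -E "pos|contact"
python3 -c "
from h import *
o,r=ctrl.get_obs(),0
steps(6,.08,.1190)"
```

```text
tool_pos: [0.5236, 0.2037, 0.1914]
contact_force: [-0.8, 0.7, 0.4]
t 16.4 pos [523.6 203.7 191.4] z [-0.284  0.032 -0.958] y [ 0.925 -0.253 -0.283] q [0.195 0.108 1.641 0.087 1.669 0.452] F [-0.8  0.7  0.4] op 0.0123 g 61.5
[ 0.1 -5.   0.2] 25.1 19.4
[ 0.2 -5.5  0.5] 25.9 20.6
[ 0.2 -5.5  0.6] 26.7 21.9
[ 0.3 -5.5  0.6] 27.5 23.2
[ 0.3 -5.5  0.6] 28.2 24.4
[ 0.3 -5.5  0.6] 28.9 25.5
```

Contact is light (~2 N). Continue.

```bash
python3 -m handwheel '[{"tx":0.1,"ty":-5.2,"tz":0.3,"roll":0.08},{"tx":0.2,"ty":-5.5,"tz":0.5,"roll":0.08},{"tx":0.2,"ty":-5.5,"tz":0.6,"roll":0.08},{"tx":0.3,"ty":-5.5,"tz":0.6,"roll":0.08},{"tx":0,"ty":0,"tz":0,"roll":0}]'|grep -E "contact"
python3 -c "
from h import *
steps(5,.08,.1190)"
```

```text
contact_force: [0.5, 1.5, -0.1]
t 16.82 pos [504.7 212.4 195.3] z [-0.283  0.032 -0.959] y [ 0.8   -0.543 -0.254] q [0.215 0.07  1.676 0.092 1.67  0.791] F [ 0.5  1.5 -0.1] op 0.0124 g 61.5
[-0.  -5.9  0.7] 28.1 24.3
[ 0.3 -5.5  0.6] 28.8 25.5
[ 0.3 -5.5  0.7] 29.4 26.6
[ 0.3 -5.6  0.7] 30.0 27.6
[ 0.3 -5.6  0.7] 30.5 28.5
```

```bash
python3 -m handwheel '[{"tx":0,"ty":-5.8,"tz":0.8,"roll":0.08},{"tx":0.3,"ty":-5.5,"tz":0.6,"roll":0.08},{"tx":0.3,"ty":-5.5,"tz":0.7,"roll":0.08},{"tx":0.3,"ty":-5.6,"tz":0.7,"roll":0.08},{"tx":0,"ty":0,"tz":0,"roll":0}]'|grep -E "contact"
python3 -c "
from h import *
steps(8,.08,.1190)
p,d=optics.get_image('wrist');s,_=optics.get_image('scene')
cv2.imwrite('pics/w5.png',np.hstack([p[:300,180:480,::-1],cv2.resize(s[100:220,300:420,::-1],(300,300))]))"
```

```text
contact_force: [-1.2, 1.9, -0.5]
t 17.23 pos [488.1 227.4 197.8] z [-0.284  0.032 -0.958] y [ 0.594 -0.779 -0.202] q [0.245 0.044 1.698 0.1   1.671 1.14 ] F [-1.2  1.9 -0.5] op 0.0124 g 61.4
[ 0.4 -5.5  0.5] 30.5 28.6
[ 0.4 -5.6  0.7] 31.0 29.5
[ 0.5 -5.5  1.2] 31.5 30.3
[ 0.4 -5.6  0.7] 31.8 31.0
[ 0.4 -5.7  0.7] 32.2 31.6
[ 0.4 -5.7  0.6] 32.4 32.1
[ 0.6 -5.7  1.1] 32.7 32.5
[ 0.4 -5.7  0.6] 32.8 32.8
```

View pics/w5.png

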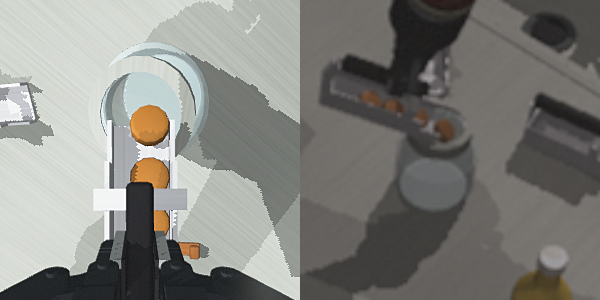

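```bash
python3 -m handwheel '[{"tx":0.4,"ty":-5.5,"tz":0.8,"roll":0.08},{"tx":0.4,"ty":-5.6,"tz":0.7,"roll":0.08},{"tx":0.4,"ty":-5.5,"tz":0.9,"roll":0.08},{"tx":0.4,"ty":-5.6,"tz":0.8,"roll":0.08},{"tx":0,"ty":0,"tz":0,"roll":0},{"tx":0,"ty":0,"tz":0,"roll":0}]'|grep -E "contact"
python3 -c "
from h import *
steps(5,.08,.1190)
p,d=optics.get_image('wrist');h=cv2.cvtColor(p,cv2.COLOR_RGB2HSV);m=cv2.inRange(h,(5,120,60),(20,255,255))
n,l,s,c=cv2.connectedComponentsWithStats(m);print([(s[i].tolist()) for i in range(1,n) if s[i,4]>30]);cv2.imwrite('pics/w6.png',p[:,:,::-1])"
```

```text
contact_force: [0.8, 2.0, 0.8]
t 17.83 pos [478.1 246.6 198.4] z [-0.283  0.032 -0.959] y [ 0.327 -0.936 -0.128] q [0.28  0.038 1.703 0.11  1.668 1.494] F [0.8 2.  0.8] op 0.0128 g 61.5
[-0.  -6.4  0.8] 32.1 31.5
[ 0.4 -5.7  0.6] 32.4 32.0
[ 0.6 -5.7  1.1] 32.6 32.4
[ 0.4 -5.7  0.6] 32.8 32.7
[ 0.4 -5.7  0.6] 32.9 32.9
[[302, 73, 36, 44, 924], [376, 222, 44, 24, 581]]
```

```bash
python3 -m handwheel '[{"tx":0.1,"ty":-6,"tz":0.8,"roll":0.08},{"tx":0.4,"ty":-5.7,"tz":0.7,"roll":0.08},{"tx":0.5,"ty":-5.7,"tz":0.9,"roll":0.08},{"tx":0.4,"ty":-5.7,"tz":0.7,"roll":0.08},{"tx":0,"ty":0,"tz":0,"roll":0},{"tx":0,"ty":0,"tz":0,"roll":0},{"tx":0,"ty":0,"tz":0,"roll":0},{"tx":0,"ty":0,"tz":0,"roll":0}]'|grep -E "contact"
python3 -c "
from h import *
steps(1,.0,.1190)
p,d=optics.get_image('wrist');s,_=optics.get_image('scene')
cv2.imwrite('pics/w7.png',np.hstack([p[:300,180:480,::-1],cv2.resize(s[100:220,300:420,::-1],(300,300))]))"
```

```text
contact_force: [0.2, 3.3, 0.4]
t 18.55 pos [473.3 269.2 197.2] z [-0.283  0.032 -0.958] y [ 0.024 -0.999 -0.04 ] q [0.319 0.051 1.692 0.12  1.662 1.854] F [0.2 3.3 0.4] op 0.0123 g 61.5
[ 0.1 -0.6 -0. ] 32.8 32.8
```

View pics/w7.png

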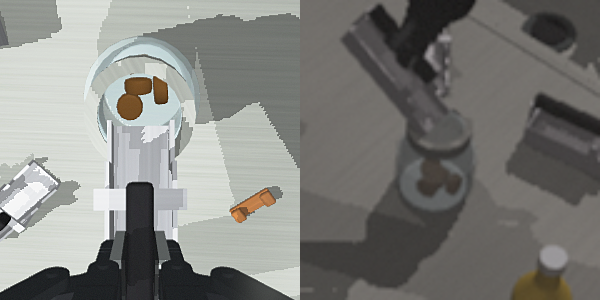

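```bash
python3 -m handwheel '[{"tx":0,"ty":0,"tz":0.6,"roll":0},{"tx":0,"ty":0,"tz":0,"roll":0},{"tx":0,"ty":0,"tz":0,"roll":0},{"tx":0,"ty":0,"tz":0,"roll":0}]'|grep -E "contact"
python3 -c "
from h import *
s,d=optics.get_image('scene');h=cv2.cvtColor(s,cv2.COLOR_RGB2HSV);m=cv2.inRange(h,(3,60,30),(20,255,255));m[:100]=0
n,l,st_,c=cv2.connectedComponentsWithStats(m);print([(st_[i].tolist()) for i in range(1,n) if st_[i,4]>8])
o,r=st();c=optics.camera_params('scene');E=np.linalg.inv(c['extrinsics'])
for nm,p in (('lip',lipnow(o,r)),('tail',lipnow(o,r)+r@TS['R']@[-.15,0,0]),('jarfloor',np.r_[JAR,.006])):
    q=c['mtx']@(E[:3,:3]@p+E[:3,3]);print(nm,q[:2]/q[2],p)
cv2.imwrite('pics/s8.png',cv2.resize(s[100:220,300:420,::-1],(600,600),interpolation=cv2.INTER_CUBIC))"
```

```text
contact_force: [0.5, 2.4, 0.6]
[[160, 100, 29, 16, 235], [149, 104, 65, 59, 1940], [287, 169, 6, 16, 92], [390, 208, 15, 10, 34], [381, 217, 27, 31, 195], [399, 235, 5, 6, 18], [380, 237, 16, 12, 45]]
t 19.03 pos [473.2 269.5 196.9] z [-0.283  0.032 -0.959] y [ 0.023 -0.999 -0.04 ] q [0.319 0.051 1.692 0.12  1.661 1.856] F [-0.4  2.4  1.7] op 0.0128 g 61.5
lip [352.58823076 148.86891236] [0.5118532  0.27295955 0.11340618]
tail [320.06648796 109.63974995] [0.38584052 0.26626202 0.19449841]
jarfloor [352.80318289 172.84478793] [0.522 0.274 0.006]
```

```bash
python3 -c "
from h import *
p,d=optics.get_image('wrist');a=cv2.imread('pics/s8.png')
b=cv2.resize(p[40:270,260:400,::-1],(365,600),interpolation=cv2.INTER_CUBIC)
a=a[80:580,100:500]
a=cv2.convertScaleAbs(cv2.copyMakeBorder(a,0,100,0,0,cv2.BORDER_CONSTANT),alpha=1.6)
cv2.imwrite('pics/s9.png',np.hstack([b,a]))"
```

```text
(no output)
```

View pics/s9.png

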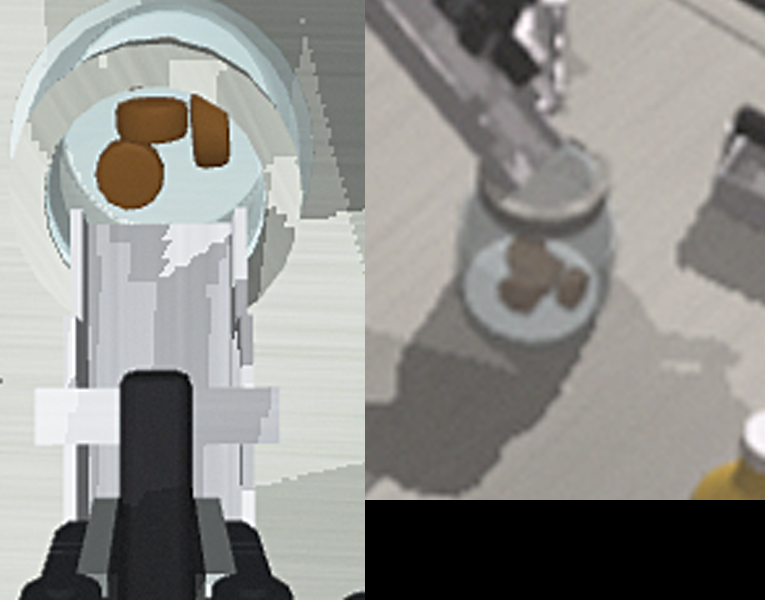

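```bash
python3 -m handwheel '[{"tx":-0.8,"ty":0,"tz":-3,"roll":0},{"tx":-1.5,"ty":0,"tz":-5,"roll":0},{"tx":-2.8,"ty":-0.4,"tz":-9.6,"roll":0},{"tx":-2.8,"ty":-0.4,"tz":-9.6,"roll":0},{"tx":-2.8,"ty":-0.4,"tz":-9.6,"roll":0},{"tx":-2.8,"ty":-0.4,"tz":-9.6,"roll":0},{"tx":-5.6,"ty":-0.8,"tz":-19,"roll":0},{"tx":-5.6,"ty":-0.8,"tz":-19,"roll":0},{"tx":-5.6,"ty":-0.8,"tz":-19,"roll":0},{"tx":-5.6,"ty":-0.8,"tz":-19,"roll":0}]'|grep -E "pos|contact"
python3 - <<'E'
from h import *
o,r=st();p,d=optics.get_image('wrist');h=cv2.cvtColor(p,cv2.COLOR_RGB2HSV);m=cv2.inRange(h,(3,110,30),(20,255,255));n,l,s,c=cv2.connectedComponentsWithStats(m);print([(s[i].tolist()) for i in range(1,n) if s[i,4]>30])
np.savez("w10.npz",p=p,d=d)
print(to_tool(r,[.57-o["tool_pos"][0],0,0]))
E
```

```text
tool_pos: [0.4732, 0.2691, 0.3264]
contact_force: [0.2, 0.7, -1.3]
t 19.92 pos [473.2 269.1 326.4] z [-0.282  0.031 -0.959] y [ 0.023 -0.999 -0.04 ] q [ 0.319 -0.018  1.546  0.124  1.874  1.882] F [ 0.2  0.7 -1.3] op 0.0127 g 61.2
[[313, 58, 15, 4, 35], [333, 62, 10, 22, 178], [307, 65, 25, 31, 486], [392, 151, 34, 28, 386], [419, 307, 17, 22, 88]]
[ 92.9   2.2 -27.3]
```

```bash
R='{"tx":0,"ty":0,"tz":0,"roll":-0.12}'; 
python3 -m handwheel '[{"tx":0,"ty":0,"tz":0,"roll":-0.12},{"tx":0,"ty":0,"tz":0,"roll":-0.12},{"tx":0,"ty":0,"tz":0,"roll":-0.12},{"tx":0,"ty":0,"tz":0,"roll":-0.12},{"tx":0,"ty":0,"tz":0,"roll":-0.12},{"tx":0,"ty":0,"tz":0,"roll":-0.12},{"tx":0,"ty":0,"tz":0,"roll":-0.12},{"tx":0,"ty":0,"tz":0,"roll":-0.12},{"tx":0,"ty":0,"tz":0,"roll":-0.12},{"tx":0,"ty":0,"tz":0,"roll":-0.12},{"tx":0,"ty":0,"tz":0,"roll":-0.12},{"tx":0,"ty":0,"tz":0,"roll":-0.12}]' >/dev/null
python3 -m handwheel '[{"tx":0,"ty":0,"tz":0,"roll":-0.12},{"tx":0,"ty":0,"tz":0,"roll":-0.12},{"tx":0,"ty":0,"tz":0,"roll":-0.12},{"tx":0,"ty":0,"tz":0,"roll":-0.12},{"tx":0,"ty":0,"tz":0,"roll":-0.12},{"tx":0,"ty":0,"tz":0,"roll":-0.12},{"tx":0,"ty":0,"tz":0,"roll":-0.12},{"tx":0,"ty":0,"tz":0,"roll":-0.12},{"tx":0,"ty":0,"tz":0,"roll":-0.12},{"tx":0,"ty":0,"tz":0,"roll":-0.12},{"tx":0,"ty":0,"tz":0,"roll":-0.12},{"tx":0,"ty":0,"tz":0,"roll":-0.12}]' >/dev/null
python3 - <<'E'
from h import *
o,r=st();S=r@TS["R"];print("tilt",np.degrees(np.arccos(S[2,2])),S[:,0])
# jar check + basin rim by blue mask in top and scene
for n in ("top","scene"):
    p,d=optics.get_image(n);h=cv2.cvtColor(p,cv2.COLOR_RGB2HSV);m=cv2.inRange(h,(100,90,30),(130,255,255))
    if n=="top": m[:, :370]=0;m[:, 530:]=0
    else: m[:, 300:]=0;m[:, :130]=0;m[:230]=0
    ys,xs=np.where(m>0);e=np.array([ray(n,u,v,.055)[:2] for u,v in zip(xs,ys)])
    for _ in range(3):
        A=np.c_[2*e,np.ones(len(e))];s=np.linalg.lstsq(A,(e**2).sum(1),rcond=None)[0];rad=np.sqrt(s[2]+s[:2]@s[:2]);k=abs(np.linalg.norm(e-s[:2],axis=1)-rad)<.01;e=e[k]
    print(n,len(e),s[:2],rad)
t=np.array([.57,-.316])
E
```

```text
t 21.97 pos [473.1 269.1 324.4] z [-0.283  0.031 -0.959] y [ 0.22   0.975 -0.033] q [ 0.319 -0.017  1.549  0.124  1.871 -1.004] F [-0.2 -0.3 -1.4] op 0.0125 g 61.3
tilt 0.9143727582986227 [-0.97620015  0.21686823  0.00120067]
top 139 [ 0.57349264 -0.31771963] 0.1445592012025243
scene 185 [ 0.57206703 -0.31735235] 0.14417678434867046
```

```bash
cat > b.py <<'E'
from h import *
o,r=st();c=np.array(o["tool_pos"])+r@(TS["l"]+TS["R"]@[-.075,0,0]);print("scoop c",c)
print("to hover",to_tool(r,np.array([.573,-.3175,.10])-c),"to level xy only",to_tool(r,np.array([.573,-.3175,c[2]])-c),"down10",to_tool(r,[0,0,-.01]))
E
python3 b.py
```

```text
t 22.07 pos [473.2 269.1 324.4] z [-0.283  0.031 -0.959] y [ 0.226  0.973 -0.035] q [ 0.319 -0.017  1.549  0.124  1.871 -0.998] F [-0.2 -0.1 -0.5] op 0.0125 g 61.3
scoop c [0.47022955 0.26901759 0.27507304]
to hover [-278.2 -541.6  120.4] to level xy only [-228.7 -547.7  -47.5] down10 [-2.8  0.3  9.6]
```

```bash
python3 -m handwheel '[{"tx":-13,"ty":-30,"tz":-2.6,"roll":0},{"tx":-13,"ty":-30,"tz":-2.6,"roll":0},{"tx":-13,"ty":-30,"tz":-2.6,"roll":0},{"tx":-13,"ty":-30,"tz":-2.6,"roll":0},{"tx":-13,"ty":-30,"tz":-2.6,"roll":0},{"tx":-13,"ty":-30,"tz":-2.6,"roll":0},{"tx":-13,"ty":-30,"tz":-2.6,"roll":0},{"tx":-13,"ty":-30,"tz":-2.6,"roll":0},{"tx":-13,"ty":-30,"tz":-2.6,"roll":0},{"tx":-13,"ty":-30,"tz":-2.6,"roll":0},{"tx":-13,"ty":-30,"tz":-2.6,"roll":0},{"tx":-13,"ty":-30,"tz":-2.6,"roll":0}]' >/dev/null
python3 -m handwheel '[{"tx":-13,"ty":-30,"tz":-2.6,"roll":0},{"tx":-13,"ty":-30,"tz":-2.6,"roll":0},{"tx":-13,"ty":-30,"tz":-2.6,"roll":0},{"tx":-13,"ty":-30,"tz":-2.6,"roll":0},{"tx":-13,"ty":-30,"tz":-2.6,"roll":0},{"tx":-10,"ty":-25,"tz":-2.6,"roll":0},{"tx":0,"ty":0,"tz":0,"roll":0}]' >/dev/null
python3 b.py
```

```text
t 23.65 pos [ 580.6 -310.1  321.3] z [-0.284  0.031 -0.958] y [ 0.233  0.972 -0.037] q [-0.552  0.272  1.239 -0.129  1.891 -1.906] F [-0.1  0.6 -1. ] op 0.0125 g 61.3
scoop c [ 0.57763027 -0.31025474  0.27193513]
to hover [-46.1  -1.7 165.9] to level xy only [ 2.6 -8.1  1.1] down10 [-2.8  0.4  9.6]
```

```bash
python3 -m handwheel '[{"tx":-7,"ty":-1,"tz":27,"roll":0},{"tx":-7.7,"ty":-0.4,"tz":27.6,"roll":0},{"tx":-7.7,"ty":0,"tz":27.6,"roll":0},{"tx":-7.7,"ty":0,"tz":27.6,"roll":0},{"tx":-7.7,"ty":0,"tz":27.6,"roll":0},{"tx":-7.7,"ty":0,"tz":27.6,"roll":0},{"tx":-5.6,"ty":0.7,"tz":19.2,"roll":0},{"tx":-5.6,"ty":0.7,"tz":19.2,"roll":0},{"tx":-4,"ty":0.5,"tz":14,"roll":0},{"tx":-2.8,"ty":0.4,"tz":9.6,"roll":0},{"tx":-1.4,"ty":0.2,"tz":5,"roll":0},{"tx":0,"ty":0,"tz":0,"roll":0}]' >/dev/null
python3 b.py
```

```text
t 24.65 pos [ 575.7 -311.3   80.8] z [-0.284  0.032 -0.958] y [ 0.226  0.973 -0.034] q [-0.557  0.422  1.461 -0.123  1.522 -1.872] F [ 0.9  0.7 -1.6] op 0.0126 g 61.3
scoop c [ 0.57274952 -0.31132417  0.03147664]
to hover [ 17.8  -8.3 -65.9] to level xy only [-1.6 -6.  -0.3] down10 [-2.8  0.3  9.6]
```

Within 6 mm of the centre. Down another 24 mm, then feel for the floor.

```bash
python3 -m handwheel '[{"tx":-2.8,"ty":-2,"tz":9.6,"roll":0},{"tx":-2.2,"ty":-2,"tz":7.7,"roll":0},{"tx":-1.1,"ty":-1,"tz":3.8,"roll":0},{"tx":0,"ty":0,"tz":0,"roll":0}]' |grep -E "pos|contact"
python3 -m handwheel '[{"tx":-0.5,"ty":0,"tz":1.7,"roll":0},{"tx":0,"ty":0,"tz":0,"roll":0}]' |grep -E "pos|contact"
python3 -m handwheel '[{"tx":-0.3,"ty":0,"tz":1,"roll":0},{"tx":0,"ty":0,"tz":0,"roll":0}]' |grep -E "pos|contact"
```

```text
tool_pos: [0.5739, -0.3173, 0.0587]
contact_force: [0.3, 0.2, -0.9]
tool_pos: [0.5747, -0.3175, 0.0582]
contact_force: [-0.3, -0.0, -2.5]
tool_pos: [0.5749, -0.3175, 0.0574]
contact_force: [-0.4, -0.2, -1.1]
```

```bash
python3 -m handwheel '[{"tx":-0.5,"ty":0,"tz":1.7,"roll":0},{"tx":0,"ty":0,"tz":0,"roll":0}]' |grep -E "pos|contact"
python3 -m handwheel '[{"tx":-0.3,"ty":0,"tz":1,"roll":0},{"tx":0,"ty":0,"tz":0,"roll":0}]' |grep -E "pos|contact"
python3 -m handwheel '[{"tx":-0.3,"ty":0,"tz":1,"roll":0},{"tx":0,"ty":0,"tz":0,"roll":0}]' |grep -E "pos|contact"
```

```text
tool_pos: [0.5746, -0.3174, 0.0552]
contact_force: [-0.4, 0.6, -0.9]
tool_pos: [0.5747, -0.3176, 0.0547]
contact_force: [-0.1, 1.1, 0.4]
tool_pos: [0.5748, -0.3178, 0.0546]
contact_force: [-1.7, 0.9, 5.1]
```

```bash
python3 -m handwheel '[{"tx":0,"ty":0,"tz":0,"roll":0},{"tx":0,"ty":0,"tz":0,"roll":0},{"tx":0,"ty":0,"tz":0,"roll":0},{"tx":0,"ty":0,"tz":0,"roll":0},{"tx":0,"ty":0,"tz":0,"roll":0}]' 40
python3 -m handwheel '[{"tx":0,"ty":0,"tz":-8,"roll":0},{"tx":0,"ty":0,"tz":-12,"roll":0},{"tx":0,"ty":0,"tz":-20,"roll":0},{"tx":0,"ty":0,"tz":-25,"roll":0},{"tx":0,"ty":0,"tz":-30,"roll":0},{"tx":0,"ty":0,"tz":-30,"roll":0},{"tx":0,"ty":0,"tz":-30,"roll":0},{"tx":0,"ty":0,"tz":-20,"roll":0},{"tx":0,"ty":0,"tz":0,"roll":0},{"tx":0,"ty":0,"tz":0,"roll":0}]' |grep -E "pos|contact"
python3 - <<'E'
from h import *
o,r=st();p,d=optics.get_image("wrist")
cv2.imwrite("pics/w11.png",p[:,:,::-1])
c=optics.camera_params("wrist");Tc=c["tool_from_camera"];vv,uu=np.mgrid[:400,:640]
W=((np.stack([uu,vv,np.ones_like(uu)],-1)@np.linalg.inv(c["mtx"]).T*d[...,None])@Tc[:3,:3].T+Tc[:3,3])@r.T+o["tool_pos"]
dark=(p.max(2)<60)&(d>0)&(np.hypot(W[...,0]-.573,W[...,1]+.3175)<.1)&(W[...,2]>.03)&(W[...,2]<.1)
w=W[dark];print("bar",len(w),w.mean(0),np.percentile(w,[2,98],axis=0))
p,d=optics.get_image("top");c=optics.camera_params("top");E=c["extrinsics"]
W=(np.stack([uu,vv,np.ones_like(uu)],-1)@np.linalg.inv(c["mtx"]).T*d[...,None])@E[:3,:3].T+E[:3,3]
k=(np.hypot(W[...,0]-.522,W[...,1]-.274)<.06)&(W[...,2]>.112)&(W[...,2]<.13)&(d>0);w=W[k];print("jar band",len(w),(w.min(0)+w.max(0))/2)
h=cv2.cvtColor(p,cv2.COLOR_RGB2HSV);m=cv2.inRange(h,(3,90,30),(20,255,255))
n,l,s,cc=cv2.connectedComponentsWithStats(m);print([s[i].tolist() for i in range(1,n) if s[i,4]>8 and s[i,1]<300])
E
```

```text
t: 26.23
tool_pos: [0.5746, -0.3175, 0.053]
tool_rot: [-0.331, -2.833, 0.002]
contact_force: [-0.9, -0.0, 0.9]
opening: 0.0403
grip_force: 0.0
tool_pos: [0.6255, -0.3235, 0.2241]
contact_force: [0.3, 0.4, 0.9]
t 27.07 pos [ 625.5 -323.5  224.1] z [-0.279  0.029 -0.96 ] y [ 0.226  0.974 -0.036] q [-0.536  0.415  1.222 -0.12   1.762 -1.882] F [0.3 0.4 0.9] op 0.0399 g 0.0
bar 1111 [ 0.59287171 -0.32097263  0.0733309 ] [[ 0.54500434 -0.33561863  0.07091341]
 [ 0.64038971 -0.30662223  0.07507507]]
jar band 339 [0.52387823 0.27179565 0.11963636]
[[388, 33, 10, 32, 268], [395, 57, 173, 276, 14797], [226, 213, 9, 5, 32], [228, 221, 10, 4, 28], [225, 227, 7, 4, 21], [278, 266, 18, 17, 131]]
```

Run:
```python
from h import *
p=cv2.imread("pics/w11.png");m=cv2.inRange(cv2.cvtColor(p,cv2.COLOR_BGR2HSV),(3,90,30),(20,255,255))
n,l,s,c=cv2.connectedComponentsWithStats(m);print("wrist",[s[i].tolist() for i in range(1,n) if s[i,4]>8])
p,d=optics.get_image("scene");h=cv2.cvtColor(p,cv2.COLOR_RGB2HSV);m=cv2.inRange(h[150:205,330:380],(3,45,30),(20,255,200))
m=cv2.resize(m,None,fx=1,fy=1);ys=np.where(m.any(1))[0]
for y in ys: print("".join("#" if v else "." for v in m[y]))
```

```text
wrist []
.......................###........................
....................#.............................
..........................#.......................
........................#.#.......................
........................#.#....##.................
..............................####................
....................###......#####................
..................####.......####.................
..................#..#.###...####.................
........................#....####.................
...................#..........##..................
....................#.#...........................
```

```bash
python3 -c "from station import ctrl;print(ctrl.finish_job())"
```

```text
the job is handed in; nothing more can be done
None
```

I've handed the job in: the scoop is empty, upright and released within about 5 mm of the basin's centre, and the jar is within about 3 mm of where it started. The pictures show three tablets clearly in the jar; the fourth I took from the scene camera, with none in the scoop or seen elsewhere, and I don't have the judge's result.

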